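# Seat the brass spacer in the drilling jig

## Task

With the fingertips and without lifting it, push the brass spacer lying on the drilling jig until its long side is flush against the jig's long rail, clear of the corner pocket, then slide it along the rail, keeping it against the rail, into the corner pocket until it is fully home against the end stop. Leave the spacer lying flat there and do not disturb the plug, cap or jar.

Things in the scene. Friction and masses are not known exactly. Their poses are not given: they have to be found in the camera images.
- jig: Drilling jig fixed to the bench: bright aluminium plate 10 mm thick (top at z = 10), x -110 to +80, y -160 to +160 mm in its own axes, with dark steel bars on top: long rail, end stop and short guide lip, which form the corner pocket. Origin on the bench. +x: away from the robot, to the rail; +y: along the rail to the pocket, to the robot's left (turned up to 0.3 rad).
- rail (a point): Middle of the long rail, on the plate's top at its inner face: jig x = 50, y = 0 mm. The rail runs from y = -150 to +150 mm, is 20 mm thick and stands 12 mm above the plate. Axes as the jig's.
- stop (a point): Foot of the end stop's inner face in the corner: jig x = 50, y = 130 mm. The stop is a bar across the rail's left end, from x = 0 to 50 mm, 12 mm above the plate.
- lip (a point): Foot of the guide lip's inner face at its front end: jig x = 2, y = 92 mm. The lip runs parallel to the rail from here to the stop, 10 mm above the plate, 12 mm thick, with a splayed lead-in reaching back to about x = -15, y = 76 mm. Rail and lip are 48 mm apart; the pocket is open towards -y and above.
- pocket (a point): Where the spacer's origin lies when it is fully home against rail and end stop: jig x = 28, y = 102, z = 10 mm (on the plate's top). Axes as the jig's.
- spacer: Loose brass plate, 44 (own x) by 56 (own y) by 14 mm thick, 16 mm bore in the middle; 0.17 to 0.34 kg. Origin at its underside centre. Starts flat on the jig plate, its long side 33 to 58 mm off the rail, 120 to 190 mm short of home, turned up to 0.4 rad. Home, its 56 mm side lies along the rail and its trailing 18 mm stick out of the pocket. Slides with ordinary metal friction.
- plug: Bystander: round brass plug standing on the jig plate outside the lip, 30 mm foot diameter, 34 mm high, loose. Origin at its underside centre.
- cap: Bystander: blue plastic filter cap standing on the bench to the left of the jig, 84 mm diameter, 75 mm high, loose. Origin at its underside centre.
- jar: Bystander: clear jar with a white lid on the bench to the right of the jig, 60 mm diameter, 80 mm high, loose. Origin at its underside centre.
Not all that is in view belongs to the job. Leave any purple look-alike of the spacer alone.

How it is judged:
By the outcome, as a careful person would: the job done as asked, in the order asked, and still so for the second after the job is handed in, with the robot touching nothing.
It also fails if it takes over 42 s, if anything falls off the work surface, if the arm or the gripper's body presses on something with over 40 N, if the wrist force passes 120 N, or if a joint passes its speed limit or range.

## Robot

A 6-joint arm with a two-finger parallel gripper is mounted at the origin on the work surface. World frame = base frame: x ahead of the robot, y to its left, z up, the work surface at z = 0. Lengths are in m, angles in rad, forces in N, time in s.
With the tool pointing down it reaches from about 0.35 to 0.8 m from the base axis. Payload 7.3 kg.
Tool frame: the origin (TCP) lies between the finger pads; the fingertips stand 17 mm ahead of it and the grasp point (between the pads) lies 2 mm behind it (bot.finger_overhang is the distance from the TCP to the fingertips, in m); x points along the fingers, y is the direction in which the jaws open and shut, and the axes are right-handed (so a half turn about x gives the same grasp; the last joint's range is limited). The gripper opens to 85 mm and grips with 20 to 120 N. Pads are 22 mm wide; open, the fingers measure 114 mm over their backs; the gripper's body (76 mm by 85 mm) begins 54 mm behind the grasp point. The pads swing forward as they close: fully open they stand 13 mm farther back than shut.
Start: joints at [0.998, 0.342, 1.524, -0, 1.275, -0.146], TCP at [0.217, 0.478, 0.248] pointing down, gripper open.
Joint ranges: [-2.53, 2.53], [-0.77, 2.02], [0.04, 2.7], [-1, 4.14], [0.28, 2.66], [-3.11, 3.11]. Speed limits (rad/s): [2.57, 2.57, 3.14, 3.14, 3.14, 3.14].

## Interface

Orientations are given as a unit quaternion [w, x, y, z].
In Python, from rig import bot gives the robot as it stands. The module is installed in compiled form; this text tells all that it offers.
- The arm moves only by the tool step_arm, never from a script. Its argument "deltas" is a list that holds one entry, the list of rows, each a list of 7 numbers: the gripper's target within -1 to 1 (shut at 1, half-way at 0, fully open at -1), then the shift along the tool's x, y, z in cm, then the turn, a rotation vector about the tool's x, y, z in degrees. A call has 1 to 12 rows; each row shifts and turns the commanded pose from where the row before left it, along the tool's axes as they then stand; what a row does not reach is not made up. A row lasts 1/10 s, in which the tool goes at most 50 mm and 8.59 degrees, less where a joint would pass 70% of its speed; a pose out of reach is approached as far as the arm can. A call with a gripper value outside its range is refused whole. The fingers move at their own pace and stop on an object; the grip force is fixed at half the most. Time passes only in rows, so rows that do not move let the fingers close. It gives the time, the measured TCP pose, the force and the opening at its end, in the units of the state.
- bot.state(): the state, without advancing time (a new reading comes with each control period).
- bot.read_camera(name): name is "scene" or "top" or "wrist"; returns a dict with "frame" (400x640x3 uint8, red, green, blue), "depth" (400x640 float32, m along the optical axis (not along the pixel's ray), 0 where there is no reading), "mtx" (3x3 intrinsics, pixels), "origin" and "rotation" of the camera in the world; the wrist camera has in their place "mount" (4x4, takes a point from camera to tool coordinates, whose origin is the TCP and whose axes are the tool frame's). Camera axes: x right, y down, z forward; pixel columns grow to the right and rows downward; lengths in m; the calibration is good to about 2 mm. A picture is of the moment at which its call begins: read the wrist's pose just before it.
- bot.close_job(): hands the job in, once; it reports no verdict.
Trained networks look in a picture, given as the dict that the camera call returned (one of the last four; its "shot" number tells which), for a name from the list of things; names that differ only in an ending like _2 or _b are one class to them, and where a whole thing is asked for, a point or a joint stands for the part that bears it (a point fixed in the world has none). Each returns a list of dicts, best first, with "score" (0 to 1); they miss things now and then, are a little off and sometimes report something else, mostly with a low value. They report only what shows in the picture. A call takes as long as a camera call. They do not tell look-alikes from the thing itself.
- bot.masks_of(picture, label): "mask" (400x640 bool, what is visible of it) and "rect" ([left, top, right, bottom] as shares, 0 to 1, of the picture: columns of its width, rows of its height, round what is visible of it).
- bot.pinpoint(picture, label): "point" ([column, row] as shares, 0 to 1, of the picture: columns of its width, rows of its height: a listed point, or the origin of a listed thing).
The state is a dict: "time": time; "joint_pos": joint angles; "qvel": joint speeds; "joint_efforts": joint torques, N m; "ee_pos": TCP position; "tool_rot": TCP orientation; "force": force on the tool from outside, world axes, zero at the start; "torque": the same for the moment, N m; "opening": opening from 0.0 (shut) to 1.0 (fully open).
Only numpy, scipy, OpenCV 4.12 (cv2) and the standard library are available. Lean on these libraries where they do the work, as an engineer would, in place of code of your own. Each camera call takes 0.05 s, during which the arm holds its last target.

## Working session

There is one attempt and no reset: what is moved stays moved. The work goes in short steps, Python scripts to look and compute and a tool call to move; the robot and the scene stay as the last step left them, time stands still between calls to the robot, and variables do not carry over. Pictures are saved under pics/ and viewed, and the job is handed in when it is done.

Besides the shell and the picture viewer there is one more tool, called after ">>>" by a JSON object that holds its "fn" and its "kwargs", one argument or row to a line. step_arm: Moves the arm, as the interface text tells. Its arguments: {"type":"object","properties":{"deltas":{"type":"array"}},"required":["deltas"]}

```bash
mkdir -p pics
cat > h.py <<'E'
import numpy as np, cv2
from rig import bot
def save(p,n): cv2.imwrite('pics/'+n+'.png',cv2.cvtColor(p['frame'],cv2.COLOR_RGB2BGR))
def ray(p,uv):
    K=p['mtx'];d=np.array([(uv[0]-K[0,2])/K[0,0],(uv[1]-K[1,2])/K[1,1],1.0])
    return np.array(p['rotation'])@d
def atz(p,uv,z):
    d=ray(p,uv);o=np.array(p['origin']);t=(z-o[2])/d[2];return o+t*d
def proj(p,X):
    c=np.array(p['rotation']).T@(np.array(X)-np.array(p['origin']));q=p['mtx']@c;return q[:2]/q[2]
E
python3 - <<'E'
from h import *
s=bot.state();print({k:np.round(v,3).tolist() for k,v in s.items()})
p=bot.read_camera('top');save(p,'top0');print(p['origin'],p['mtx'])
for l in ['jig','rail','stop','lip','pocket','spacer','plug','cap','jar']:
    r=bot.pinpoint(p,l)
    z={'jig':0}.get(l,.01)
    for q in r[:3]:
        uv=np.array(q['point'])*[640,400];print(l,round(q['score'],2),uv.round(1),atz(p,uv,z).round(4))
q=bot.read_camera('scene');save(q,'scene0')
E
```

```text
{'time': 0.0, 'joint_pos': [0.998, 0.343, 1.525, -0.0, 1.275, -0.146], 'qvel': [-0.001, 0.0, -0.0, -0.0, -0.001, -0.0], 'joint_efforts': [0.001, -43.369, -24.601, -0.0, 0.008, -0.0], 'ee_pos': [0.217, 0.478, 0.248], 'tool_rot': [0.691, 0.149, 0.691, -0.15], 'force': [-0.679, 0.366, -0.215], 'torque': [-0.052, -0.01, 0.005], 'opening': 0.998}
[ 0.48699285 -0.01557271  1.07147396] [[402.273043     0.         323.19894311]
 [  0.         402.273043   202.13820618]
 [  0.           0.           1.        ]]Traceback (most recent call last):
  File "<stdin>", line 8, in <module>
  File "h.py", line 8, in atz
    d=ray(p,uv);o=np.array(p['origin']);t=(z-o[2])/d[2];return o+t*d
  File "h.py", line 6, in ray
    return np.array(p['rotation'])@d
           ~~~~~~~~~~~~~~~~~~~~~~~^~
ValueError: matmul: Input operand 1 has a mismatch in its core dimension 0, with gufunc signature (n?,k),(k,m?)->(n?,m?) (size 3 is different from 4)
```

```bash
cat > h.py <<'E'
import numpy as np, cv2
from rig import bot
from scipy.spatial.transform import Rotation as R
def save(p,n): cv2.imwrite('pics/'+n+'.png',cv2.cvtColor(p['frame'],cv2.COLOR_RGB2BGR))
def rot(p): return R.from_quat(p['rotation'],scalar_first=True).as_matrix()
def ray(p,uv):
    K=p['mtx'];d=np.array([(uv[0]-K[0,2])/K[0,0],(uv[1]-K[1,2])/K[1,1],1.0])
    return rot(p)@d
def atz(p,uv,z):
    d=ray(p,uv);o=np.array(p['origin']);t=(z-o[2])/d[2];return o+t*d
def proj(p,X):
    c=rot(p).T@(np.array(X)-np.array(p['origin']));q=p['mtx']@c;return q[:2]/q[2]
E
python3 - <<'E'
from h import *
p=bot.read_camera('top');save(p,'top0');print(p['rotation'])
for l in ['jig','rail','stop','lip','pocket','spacer','plug','cap','jar']:
    r=bot.pinpoint(p,l)
    z={'jig':0}.get(l,.01)
    for q in r[:3]:
        uv=np.array(q['point'])*[640,400];print(l,round(q['score'],2),uv.round(1),atz(p,uv,z).round(4))
q=bot.read_camera('scene');save(q,'scene0');print(bot.state()['time'])
E
```

```text
[ 0.03797178 -0.70170945  0.71042074 -0.0382669 ]
jig 0.79 [300.3 201.1] [0.6065 0.0446 0.    ]
rail 0.59 [302.2 185. ] [0.6486 0.0387 0.01  ]
stop 0.82 [250.9 184.4] [0.6519 0.1755 0.01  ]
lip 0.96 [265.7 201.9] [0.6044 0.1358 0.01  ]
pocket 0.74 [257.  185.2] [0.6495 0.1591 0.01  ]
spacer 0.86 [282.1 142.6] [0.7648 0.0921 0.01  ]
spacer 0.7 [317.8 272.9] [ 4.168e-01 -4.000e-04  1.000e-02]
spacer 0.69 [324.4 208.7] [ 0.5845 -0.0197  0.01  ]
plug 0.47 [266.  225.2] [0.5426 0.1349 0.01  ]
cap 0.69 [160.8 214.4] [0.5746 0.4132 0.01  ]
jar 0.87 [470.7 202. ] [ 0.5975 -0.4082  0.01  ]
0.65
```

View pics/top0.png

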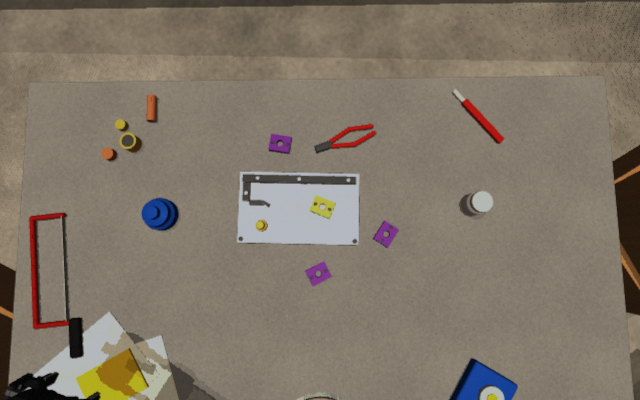

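View pics/scene0.png

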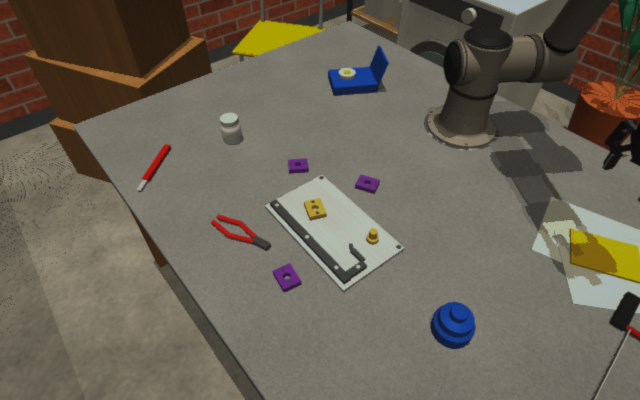

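```bash
cat >> h.py <<'E'
def wristcam(name=None):
    s=bot.state();p=bot.read_camera('wrist')
    T=np.eye(4);T[:3,:3]=R.from_quat(s['tool_rot'],scalar_first=True).as_matrix();T[:3,3]=s['ee_pos']
    M=T@np.array(p['mount']);p2=dict(p);p2['origin']=M[:3,3];p2['rotation']=R.from_matrix(M[:3,:3]).as_quat(scalar_first=True)
    if name: save(p,name)
    return p,p2
def axes():
    s=bot.state();A=R.from_quat(s['tool_rot'],scalar_first=True).as_matrix();return np.array(s['ee_pos']),A
E
python3 - <<'E'
from h import *
p,A=axes();print(A.round(3));q,q2=wristcam('w0');print(np.round(q['mount'],3),q['mtx'][0])
t=np.array([0.53,0.02,0.30]);print('tool shift cm',(A.T@(t-p)*100).round(2))
# jig edges in top picture
p=bot.read_camera('top');m=bot.masks_of(p,'jig');print(m[0]['score'])
c=cv2.minAreaRect(np.argwhere(m[0]['mask'])[:,::-1].astype(np.float32));b=cv2.boxPoints(c);print(b)
for u in b: print(atz(p,u,.01).round(4))
E
```

```text
[[ 0.     0.414  0.91 ]
 [ 0.     0.91  -0.414]
 [-1.     0.     0.   ]]
[[ 0.    -0.297  0.955 -0.125]
 [ 1.     0.001 -0.    -0.   ]
 [-0.001  0.955  0.297 -0.075]
 [ 0.     0.     0.     1.   ]] [350.15245075   0.         316.99634796]
tool shift cm [ -5.17 -28.74  47.42]
0.96
[[237.46616 242.75894]
 [238.84622 170.99704]
 [359.35934 173.3146 ]
 [357.97928 245.0765 ]]
[0.4974 0.2097 0.01  ]
[0.6886 0.208  0.01  ]
[ 0.6783 -0.1144  0.01  ]
[ 0.4875 -0.1066  0.01  ]
```

>>> {"fn": "step_arm", "kwargs": {
  "deltas": [
    [[1,0,-1.9,3.3,0,0,0],[1,0,-1.9,3.3,0,0,0],[1,0,-1.9,3.3,0,0,0],[1,0,-1.9,3.3,0,0,0],[1,0,-1.9,3.3,0,0,0],[1,0,-1.9,3.3,0,0,0],[1,0,-1.9,3.3,0,0,0],[1,0,-1.9,3.3,0,0,0],[1,0,-1.9,3.3,0,0,0],[1,0,-1.9,3.3,0,0,0],[1,0,-1.9,3.3,0,0,0],[1,0,-1.9,3.3,0,0,0]]
  ]
}}

```text
time: 2.0
ee_pos: [0.4842, 0.105, 0.2485]
tool_rot: [0.691, 0.15, 0.691, -0.15]
force: [-1.1, -0.4, -0.4]
opening: -0.001
```

>>> {"fn": "step_arm", "kwargs": {
  "deltas": [
    [[1,0,-1.9,3.3,0,0,0],[1,0,-1.9,3.3,0,0,0],[1,0,0,0,-7.5,0,0],[1,0,0,0,-7.5,0,0],[1,0,0,0,-7.6,0,0],[1,0,0,0,0,0,0],[1,0,0,0,0,0,0]]
  ]
}}

```text
time: 2.7
ee_pos: [0.5277, 0.0446, 0.2483]
tool_rot: [0.707, 0.013, 0.707, -0.013]
force: [-0.3, -0.1, -0.2]
opening: -0.003
```

Run:
```python
from h import *
p,A=axes();print(p.round(4));print(A.round(3))
q,q2=wristcam('w1')
for l in ['jig','rail','stop','lip','pocket','spacer','plug']:
    z={'jig':0}.get(l,.01)
    for r in bot.pinpoint(q,l)[:3]:
        uv=np.array(r['point'])*[640,400];print(l,round(r['score'],2),uv.round(1),atz(q2,uv,z).round(4))
s=bot.state();print(s['time'],s['opening'],s['force'])
```

```text
[0.5277 0.0446 0.2483]
[[ 0.     0.036  0.999]
 [ 0.     0.999 -0.036]
 [-1.     0.     0.   ]]
jig 0.55 [322.7 224.7] [0.6047 0.0482 0.    ]
rail 0.49 [436.5 268.9] [0.6606 0.1787 0.01  ]
stop 0.85 [437.3 268.6] [0.6603 0.1797 0.01  ]
lip 0.88 [407.8 225.7] [0.6052 0.1432 0.01  ]
lip 0.36 [415.2 254.5] [0.6412 0.1531 0.01  ]
pocket 0.72 [412.2 252.8] [0.6389 0.1496 0.01  ]
spacer 0.94 [114.5 158. ] [ 0.5174 -0.1685  0.01  ]
spacer 0.84 [267.5  47.8] [0.4159 0.0007 0.01  ]
spacer 0.76 [269.5 218.4] [ 0.5911 -0.0106  0.01  ]
plug 0.59 [416.4 175.2] [0.5473 0.1499 0.01  ]
3.1 0.0013248984610688024 [ 0.00330154 -0.18754206 -0.80305952]
```

View pics/w1.png

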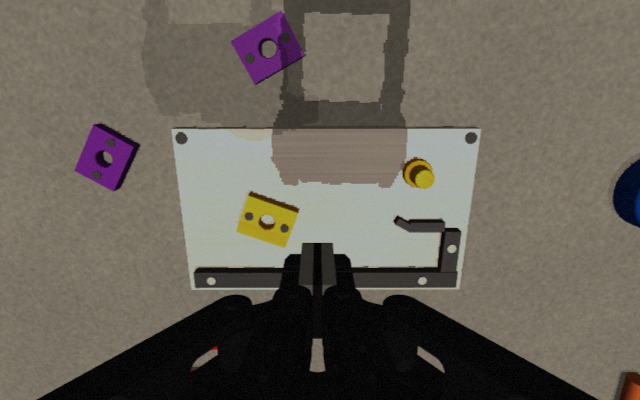

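```bash
cat >> h.py <<'E'
def topmap(p2,mask,z):
    uv=np.argwhere(mask)[:,::-1]; return np.array([atz(p2,u,z)[:2] for u in uv])
def spacer(p2,rows=None):
    f=p2['frame'].astype(int);m=(f[...,0]>150)&(f[...,1]>130)&(f[...,2]<90)
    n,l,st,c=cv2.connectedComponentsWithStats(m.astype(np.uint8))
    out=[]
    for i in range(1,n):
        if st[i,4]>300:
            mm=(l==i);P=topmap(p2,mm,.024);out.append((st[i,4],cv2.minAreaRect((P*1000).astype(np.float32)),cv2.boxPoints(cv2.minAreaRect((P*1000).astype(np.float32)))))
    return out
E
python3 - <<'E'
from h import *
p,A=axes();q,q2=wristcam()
for o in spacer(q2):print(o)
for u in [(172,128),(480.5,128),(192,290),(461,290)]:print(atz(q2,u,.01).round(4))
# rail inner edge top z=.022 & stop inner
g=cv2.cvtColor(q['frame'],cv2.COLOR_RGB2GRAY)
for c in (215,235,255,360,390,420): 
    col=g[245:292,c].astype(int);print(c,col.tolist())
for r in (240,255): print(r,g[r,425:470].tolist())
d=q['depth'];print(d[265:272,255],d[220,255])
E
```

```text
(np.int32(1589), ((589.8968505859375, -12.119979858398438), (55.0515022277832, 43.32063293457031), 67.50335693359375), array([[559.35266 , -29.263203],
       [599.3767  , -45.838947],
       [620.44104 ,   5.023243],
       [580.417   ,  21.598988]], dtype=float32))
[ 0.489  -0.1032  0.01  ]
[0.4992 0.2131 0.01  ]
[ 0.6791 -0.109   0.01  ]
[0.6894 0.2102 0.01  ]
215 [170, 171, 171, 172, 171, 170, 169, 172, 171, 168, 171, 173, 170, 171, 172, 172, 168, 171, 171, 168, 152, 143, 55, 17, 17, 10, 10, 31, 59, 53, 50, 57, 51, 49, 70, 78, 99, 94, 53, 53, 53, 57, 105, 166, 132, 112, 109]
235 [170, 173, 172, 171, 172, 174, 172, 174, 173, 168, 168, 173, 173, 169, 172, 172, 171, 172, 170, 169, 158, 148, 101, 11, 16, 16, 15, 36, 55, 59, 57, 48, 58, 59, 55, 54, 56, 56, 55, 54, 55, 63, 103, 165, 129, 115, 111]
255 [173, 170, 168, 168, 174, 171, 172, 172, 174, 171, 170, 173, 171, 171, 173, 175, 171, 174, 173, 169, 170, 157, 85, 15, 13, 17, 14, 33, 54, 55, 52, 54, 55, 57, 60, 53, 56, 56, 57, 54, 54, 56, 89, 167, 144, 113, 114]
360 [173, 173, 171, 168, 172, 171, 171, 172, 171, 174, 171, 171, 172, 173,
[... 397 characters left out ...]
 173, 168, 174, 168, 170, 174, 172, 174, 174, 170, 168, 172, 170, 170, 170, 152, 137, 27, 17, 17, 10, 22, 47, 51, 53, 56, 99, 166, 168, 170, 166, 168, 168, 156, 67, 55, 79, 136, 162, 112, 115]
240 [172, 170, 171, 171, 171, 170, 170, 171, 169, 174, 172, 170, 168, 164, 137, 82, 5, 12, 18, 42, 52, 58, 55, 60, 56, 56, 54, 55, 56, 55, 55, 59, 58, 58, 84, 142, 174, 172, 170, 172, 146, 115, 114, 112, 112]
255 [172, 169, 169, 170, 170, 168, 171, 172, 171, 172, 171, 170, 134, 58, 16, 9, 17, 43, 54, 59, 56, 56, 53, 54, 57, 51, 52, 58, 57, 52, 59, 59, 89, 145, 173, 171, 172, 171, 148, 109, 110, 119, 120, 117, 119]
[0.40556106 0.4075559  0.40723586 0.40476847 0.40373826 0.40069357
 0.39898232] 0.3752844
```

```bash
cat >> h.py <<'E'
O=np.array([.604,.0523]);yw=-.0323;ex=np.array([np.cos(yw),np.sin(yw)]);ey=np.array([-np.sin(yw),np.cos(yw)])
def toj(P): d=np.asarray(P)[:2]-O;return np.array([d@ex,d@ey])*1000
def fromj(x,y): return O+(x*ex+y*ey)/1000
E
python3 - <<'E'
from h import *
p,A=axes();q,q2=wristcam()
for u in [(215,267),(255,267),(360,267),(420,267.5)]:print('railfoot',toj(atz(q2,u,.01)).round(1))
for u in [(215,273),(255,272.5),(360,273),(420,273)]:print('railtop',toj(atz(q2,u,.022)).round(1))
for u in [(439.8,240),(437.3,255)]:print('stop',toj(atz(q2,u,.01)).round(1))
print('tcp',toj(p))
t=bot.read_camera('top')
print([ (a,b[0],toj(np.array(b[0])/1000)) for a,b,c in spacer(t)])
for r in bot.masks_of(q,'lip')[:1]:
    ys,xs=np.nonzero(r['mask']);print(xs.min(),xs.max(),ys.min(),ys.max())
for u in [(396,219),(408,227)]:print('lip',toj(atz(q2,u,.02)).round(1))
E
```

```text
railfoot [  49.7 -128.8]
railfoot [ 49.7 -82.4]
railfoot [49.7 39.5]
railfoot [ 50.3 109.3]
railtop [  50.6 -125.6]
railtop [ 50.  -80.4]
railtop [50.6 38.1]
railtop [ 50.6 105.9]
stop [ 15.5 128.6]
stop [ 34.3 127.7]
tcp [-75.94171968 -10.19287144]
[(np.int32(2275), (153.96083068847656, 518.41552734375), array([-464.85734283,  451.33866394]))]
171 480 127 290
lip [-13.9  74.9]
lip [-4.6 88.6]
```

>>> {"fn": "step_arm", "kwargs": {
  "deltas": [
    [[0.65,2,-2.8,0.7,0.1,0,0],[0.65,3.5,-2.9,0.7,0.1,0,0],[0.65,4,0,0,0,0,0],[0.65,4,0,0,0,0,0],[0.65,3,0,0,0,0,0],[0.65,2,0,0,0,0,0],[0.65,1.5,0,0,0,0,0],[0.65,1,0,0,0,0,0],[0.65,0.5,0,0,0,0,0],[0.65,0,0,0,0,0,0],[0.65,0,0,0,0,0,0]]
  ]
}}

```text
time: 4.4
ee_pos: [0.5404, -0.0129, 0.034]
tool_rot: [0.707, 0.013, 0.707, -0.013]
force: [0.9, -0.8, -0.0]
opening: 0.175
```

Run:
```python
from h import *
p,A=axes();print(p.round(4),toj(p),A.round(3))
q,q2=wristcam('w2');s=bot.state();print(s['opening'],s['force'])
q=bot.read_camera('scene');save(q,'scene2')
c=cv2.imread('pics/scene2.png')[150:300,220:430];cv2.imwrite('pics/s2c.png',cv2.resize(c,None,fx=3.5,fy=3.5))
```

```text
[ 0.5404 -0.0129  0.034 ] [-61.4966642  -67.25121597] [[ 0.001  0.036  0.999]
 [-0.     0.999 -0.036]
 [-1.    -0.     0.001]]
0.17456287792503047 [ 0.93434339 -0.67583694 -0.30766289]
```

View pics/w2.png

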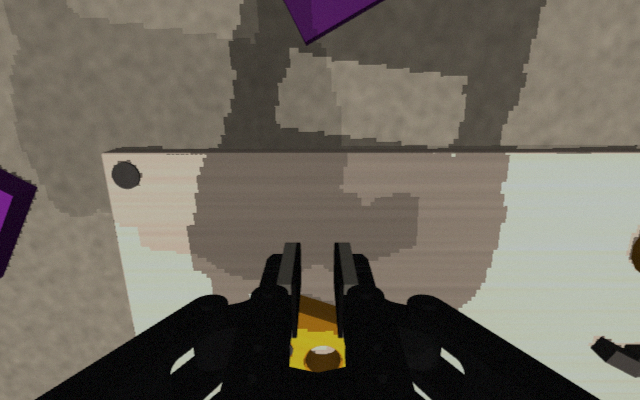

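View pics/s2c.png

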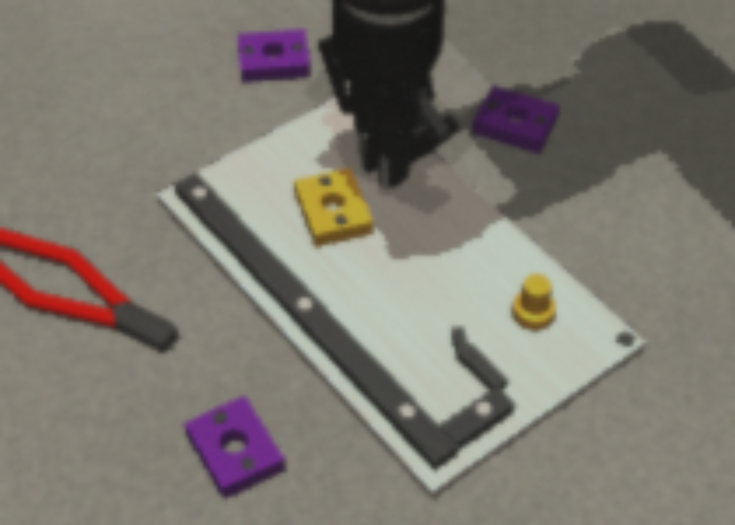

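>>> {"fn": "step_arm", "kwargs": {
  "deltas": [
    [[0.65,0.35,0,0,0.1,0,0],[0.65,0,0,0.5,0,0,0],[0.65,0,0,0.5,0,0,0],[0.65,0,0,0.5,0,0,0],[0.65,0,0,0.5,0,0,0],[0.65,0,0,0.5,0,0,0],[0.65,0,0,0.5,0,0,0],[0.65,0,0,0.5,0,0,0],[0.65,0,0,0.5,0,0,0],[0.65,0,0,0.5,0,0,0],[0.65,0,0,0.3,0,0,0],[0.65,0,0,0,0,0,0]]
  ]
}}

```text
time: 5.7
ee_pos: [0.5885, -0.0147, 0.0298]
tool_rot: [0.707, 0.013, 0.707, -0.013]
force: [1.1, 0.2, 0.0]
opening: 0.171
```

```bash
cat > look.py <<'E'
import sys
from h import *
p,A=axes();s=bot.state();print(s['time'],p.round(4),toj(p).round(1),s['opening'],np.round(s['force'],1),'yaw',np.arctan2(-A[0,1],A[1,1]).round(4))
n=sys.argv[1]
q=bot.read_camera('scene');save(q,n)
c=cv2.imread(f'pics/{n}.png')[150:300,220:430];cv2.imwrite(f'pics/{n}c.png',cv2.resize(c,None,fx=3.5,fy=3.5))
f=q['frame'].astype(int);m=(f[...,0]>130)&(f[...,1]>100)&(f[...,2]<90);m[:160]=0;m[300:]=0;m[:,:230]=0;m[:,350:]=0
m&=True
P=topmap(q,m,.024)
J=np.array([toj(a) for a in P]);r=cv2.minAreaRect(J.astype(np.float32));print('spacer rough(jig)',r,m.sum())
E
python3 look.py s3
```

```text
5.7 [ 0.5885 -0.0147  0.0298] [-13.3 -67.5] 0.171331303646467 [1.1 0.2 0. ] yaw -0.0376
spacer rough(jig) ((22.305349349975586, -57.45969772338867), (41.33256530761719, 55.07564163208008), 4.514446258544922) 210
```

View pics/s3c.png

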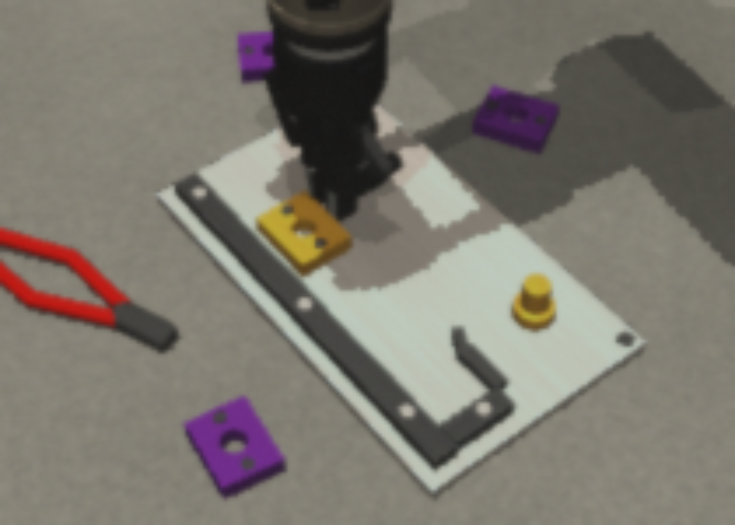

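>>> {"fn": "step_arm", "kwargs": {
  "deltas": [
    [[0.65,0,0,0.3,-0.3,0,0],[0.65,0,0,0.3,0,0,0],[0.65,0,0,0.2,0,0,0],[0.65,0,0,0.1,0,0,0],[0.65,0,0,0,0,0,0]]
  ]
}}

```text
time: 6.25
ee_pos: [0.5968, -0.015, 0.0297]
tool_rot: [0.707, 0.011, 0.707, -0.011]
force: [-1.4, -0.1, 1.0]
opening: 0.179
```

```bash
python3 look.py s4
```

```text
6.25 [ 0.5968 -0.015   0.0297] [ -5.  -67.5] 0.17864812051522183 [-1.4 -0.1  1. ] yaw -0.0323
spacer rough(jig) ((29.893604278564453, -57.743682861328125), (41.293209075927734, 55.165382385253906), 3.93171763420105) 209
```

View pics/s4c.png

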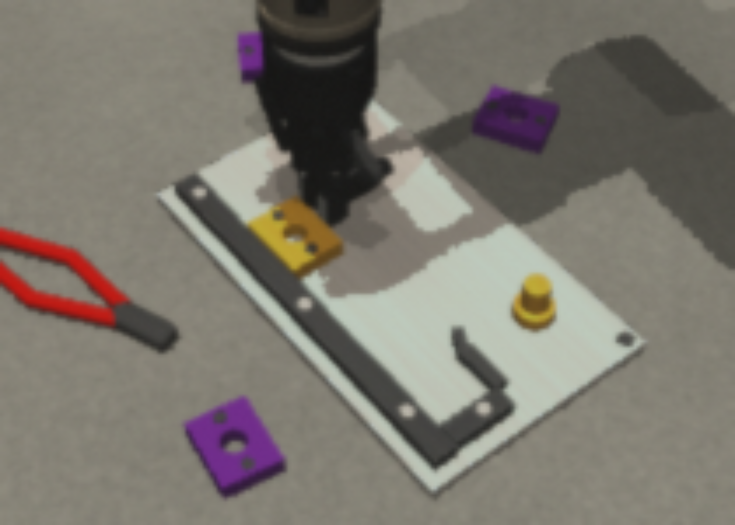

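>>> {"fn": "step_arm", "kwargs": {
  "deltas": [
    [[0.65,0,0,0.1,0,0,0],[0.65,0,0,0.1,0,0,0],[0.65,0,0,0,0,0,0]]
  ]
}}

```text
time: 6.6
ee_pos: [0.597, -0.0149, 0.0297]
tool_rot: [0.705, 0.011, 0.709, -0.011]
force: [-9.1, -0.3, 5.1]
opening: 0.175
```

>>> {"fn": "step_arm", "kwargs": {
  "deltas": [
    [[0.65,0,0,0.1,0,0,0],[0.65,0,0,0.1,0,0,0],[0.65,0,0,0,0,0,0]]
  ]
}}

```text
time: 6.9
ee_pos: [0.5971, -0.0149, 0.0297]
tool_rot: [0.704, 0.011, 0.71, -0.011]
force: [-14.6, -0.4, 9.9]
opening: 0.176
```

>>> {"fn": "step_arm", "kwargs": {
  "deltas": [
    [[0.65,0,0,-0.5,0,0,0],[0.65,0,0,-1.0,0,0,0],[1,-2,0,-2,0,0,0],[1,-3,-1,-3,0,0,0],[1,-4,-1,-3,0,0,0],[1,-2,-1,-1,0,0,0],[1,0,0,0,0,0,0],[1,0,0,0,0,0,0]]
  ]
}}

```text
time: 7.7
ee_pos: [0.4963, -0.0417, 0.1394]
tool_rot: [0.708, 0.012, 0.706, -0.012]
force: [0.0, -0.1, 0.2]
opening: -0.001
```

Run:
```python
from h import *
p,A=axes();print(p.round(4),toj(p),A.round(3))
q,q2=wristcam('w5');s=bot.state();print(s['time'],s['opening'],s['force'])
for a,b,c in spacer(q2): print(a,b,[toj(k/1000).round(1) for k in c])
```

```text
[ 0.4963 -0.0417  0.1394] [-104.65512506  -97.47140547] [[ 0.003  0.033  0.999]
 [-0.     0.999 -0.033]
 [-1.    -0.     0.003]]
7.75 0.0017396833391821092 [-0.10248417  0.5791853   0.46081751]
310 ((540.3412475585938, 144.4591522216797), (22.613801956176758, 27.55668067932129), 55.50922393798828) [array([-84.3,  88. ]), array([-61.1,  73.1]), array([-48.9,  92.1]), array([-72.1, 107. ])]
480 ((553.4161376953125, 164.4499053955078), (19.287229537963867, 19.790367126464844), 31.030109405517578) [array([-67.6, 113.5]), array([-56.9,  96.9]), array([-40.7, 107.4]), array([-51.5, 124. ])]
```

View pics/w5.png

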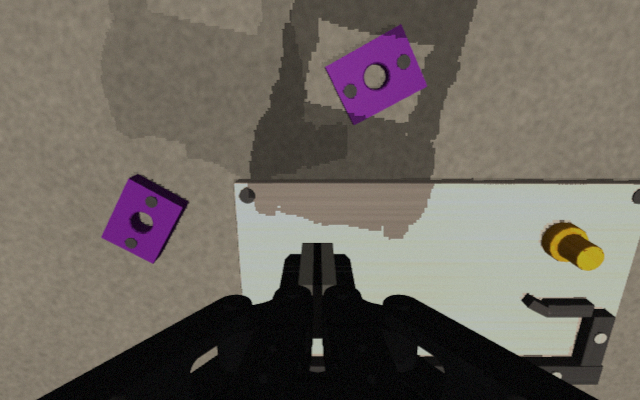

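>>> {"fn": "step_arm", "kwargs": {
  "deltas": [
    [[1,-3,-2.5,0,0,0,0],[1,-3.5,-3,0,0,0,0],[1,-2.5,-1.5,0,0,0,0],[1,0,0,0,0,0,0],[1,0,0,0,0,0,0]]
  ]
}}

```text
time: 8.25
ee_pos: [0.4934, -0.1113, 0.2277]
tool_rot: [0.707, 0.012, 0.707, -0.011]
force: [-0.5, 0.2, -1.2]
opening: -0.005
```

Run:
```python
from h import *
p,A=axes();print(p.round(4),toj(p),A.round(3))
q,q2=wristcam('w6');s=bot.state();print(s['time'],s['opening'],s['force'])
for a,b,c in spacer(q2): print(a,b,[toj(k/1000).round(1) for k in c])
```

```text
[ 0.4934 -0.1113  0.2277] [-105.26100161 -167.07319608] [[-0.001  0.033  0.999]
 [ 0.001  0.999 -0.033]
 [-1.     0.001 -0.001]]
8.3 -0.0017797177299246681 [ 0.28298562  0.4082116  -0.04727565]
1126 ((629.762451171875, -6.280893325805664), (54.766544342041016, 41.67343521118164), 88.11116790771484) [array([  6.8, -85.1]), array([ 48.5, -85.1]), array([ 48.5, -30.3]), array([  6.8, -30.3])]
```

View pics/w6.png

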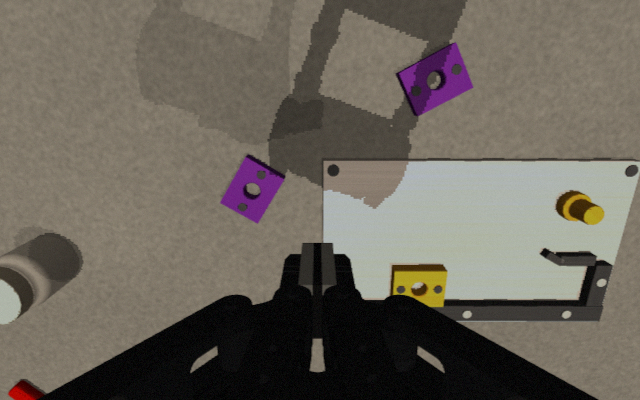

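>>> {"fn": "step_arm", "kwargs": {
  "deltas": [
    [[1,0,1.4,3.3,0,0,0],[1,0,1.4,3.3,0,0,0],[1,2,1.4,3.3,0,0,0],[1,3,1.3,3.3,0,0,0],[1,4,0,0,0,0,0],[1,4,0,0,0,0,0],[1,3,0,0,0,0,0],[1,2,0,0,0,0,0],[1,1,0,0,0,0,0],[1,0.5,0,0,0,0,0],[1,0,0,0,0,0,0],[1,0,0,0,0,0,0]]
  ]
}}

```text
time: 9.5
ee_pos: [0.6276, -0.0607, 0.0349]
tool_rot: [0.708, 0.011, 0.706, -0.011]
force: [-0.0, -0.4, 0.2]
opening: 0.003
```

```bash
python3 look.py s7
```

```text
9.5 [ 0.6276 -0.0607  0.0349] [  27.2 -112.2] 0.0029467391472401726 [-0.  -0.4  0.2] yaw -0.0322
spacer rough(jig) ((27.307472229003906, -57.33388137817383), (56.660457611083984, 42.674583435058594), 89.58445739746094) 147
```

View pics/s7c.png

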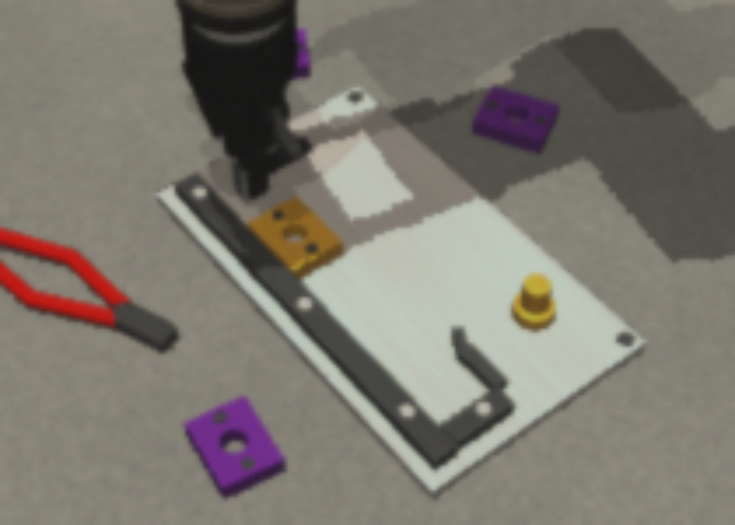

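>>> {"fn": "step_arm", "kwargs": {
  "deltas": [
    [[1,0.4,0,0,0,0,0],[1,0,0.5,0,0,0,0],[1,0,0.5,0,0,0,0],[1,0,0.5,0,0,0,0],[1,0,0.5,0.02,0,0,0],[1,0,0.5,0.02,0,0,0],[1,0,0.5,0.02,0,0,0],[1,0,0.5,0.02,0,0,0],[1,0,0.5,0.02,0,0,0],[1,0,0.5,0.02,0,0,0],[1,0,0.5,0.02,0,0,0],[1,0,0,0,0,0,0]]
  ]
}}

```text
time: 10.75
ee_pos: [0.6294, -0.0104, 0.0301]
tool_rot: [0.707, 0.011, 0.707, -0.011]
force: [-2.5, -2.9, 0.9]
opening: -0.002
```

```bash
python3 look.py s8
```

```text
10.75 [ 0.6294 -0.0104  0.0301] [ 27.5 -61.9] -0.0023656277024321315 [-2.5 -2.9  0.9] yaw -0.0319
spacer rough(jig) ((26.66463279724121, -22.359487533569336), (40.23574447631836, 54.82902145385742), 0.796928346157074) 109
```

View pics/s8c.png

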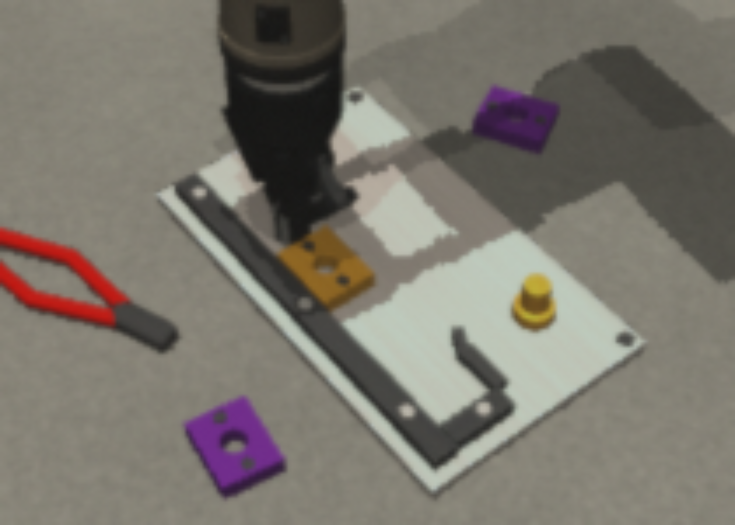

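>>> {"fn": "step_arm", "kwargs": {
  "deltas": [
    [[1,0,0.5,0.01,0,0,0],[1,0,0.5,0.01,0,0,0],[1,0,0.5,0.01,0,0,0],[1,0,0.5,0.01,0,0,0],[1,0,0.5,0.01,0,0,0],[1,0,0.5,0.01,0,0,0],[1,0,0.5,0.01,0,0,0],[1,0,0.5,0.01,0,0,0],[1,0,0.5,0.01,0,0,0],[1,0,0.5,0.01,0,0,0],[1,0,0.5,0.01,0,0,0],[1,0,0,0,0,0,0]]
  ]
}}

```text
time: 12.0
ee_pos: [0.6327, 0.0451, 0.03]
tool_rot: [0.707, 0.011, 0.707, -0.011]
force: [-0.9, -1.1, -0.2]
opening: -0.001
```

```bash
python3 look.py s9
```

```text
12.0 [0.6327 0.0451 0.03  ] [29.  -6.2] -0.0008027006339960396 [-0.9 -1.1 -0.2] yaw -0.0317
spacer rough(jig) ((27.34749984741211, 33.693748474121094), (40.995323181152344, 54.875953674316406), 0.8536612391471863) 144
```

View pics/s9c.png

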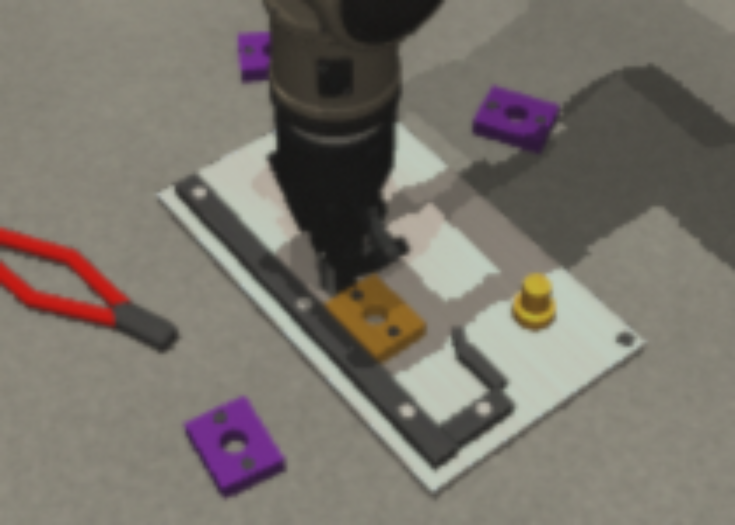

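>>> {"fn": "step_arm", "kwargs": {
  "deltas": [
    [[1,0,0.5,0.01,0,0,0],[1,0,0.5,0.01,0,0,0],[1,0,0.5,0.01,0,0,0],[1,0,0.5,0.01,0,0,0],[1,0,0.5,0.01,0,0,0],[1,0,0.5,0.01,0,0,0],[1,0,0.5,0.01,0,0,0],[1,0,0.5,0.01,0,0,0],[1,0,0.5,0.01,0,0,0],[1,0,0.5,0.01,0,0,0],[1,0,0.5,0.01,0,0,0],[1,0,0,0,0,0,0]]
  ]
}}

```text
time: 13.25
ee_pos: [0.636, 0.1001, 0.0301]
tool_rot: [0.707, 0.012, 0.707, -0.011]
force: [0.1, 0.4, 0.8]
opening: -0.003
```

```bash
python3 look.py s10
```

```text
13.25 [0.636  0.1001 0.0301] [30.5 48.8] -0.0031809239024250284 [0.1 0.4 0.8] yaw -0.0318
spacer rough(jig) ((30.929458618164062, 90.72964477539062), (52.4190788269043, 41.50636291503906), 80.31519317626953) 117
```

View pics/s10c.png

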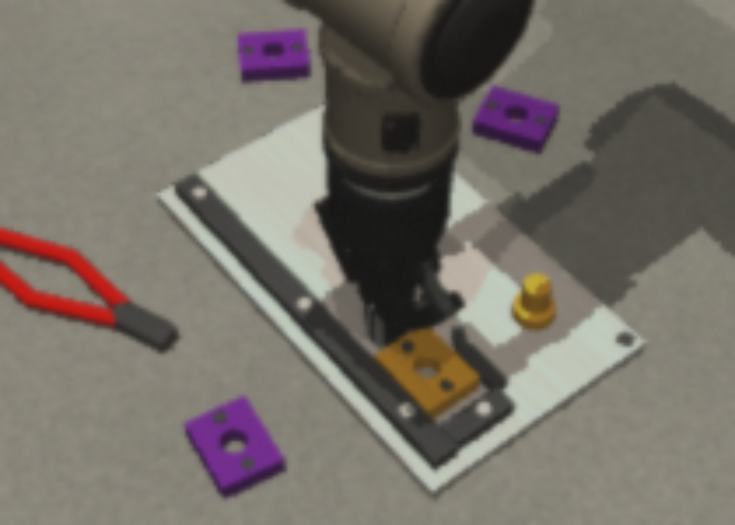

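>>> {"fn": "step_arm", "kwargs": {
  "deltas": [
    [[1,0,0.4,0.01,0,0,0],[1,0,0.4,0.01,0,0,0],[1,0,0.3,0.01,0,0,0],[1,0,0.2,0,0,0,0],[1,0,0.1,0,0,0,0],[1,0,0,0,0,0,0]]
  ]
}}

```text
time: 13.9
ee_pos: [0.6363, 0.1113, 0.0301]
tool_rot: [0.707, 0.01, 0.707, -0.012]
force: [-1.5, -9.5, 2.5]
opening: -0.003
```

>>> {"fn": "step_arm", "kwargs": {
  "deltas": [
    [[1,0,0.1,0,0,0,0],[1,0,0.1,0,0,0,0],[1,0,0,0,0,0,0]]
  ]
}}

```text
time: 14.2
ee_pos: [0.6363, 0.1116, 0.0301]
tool_rot: [0.707, 0.01, 0.707, -0.013]
force: [-3.3, -15.5, 3.1]
opening: -0.0
```

```bash
python3 look.py s11
```

```text
14.2 [0.6363 0.1116 0.0301] [30.3 60.3] -0.000187918813633319 [ -3.3 -15.5   3.1] yaw -0.0325
spacer rough(jig) ((35.53403091430664, 99.1255874633789), (52.6453971862793, 24.601221084594727), 88.5841293334961) 96
```

View pics/s11c.png

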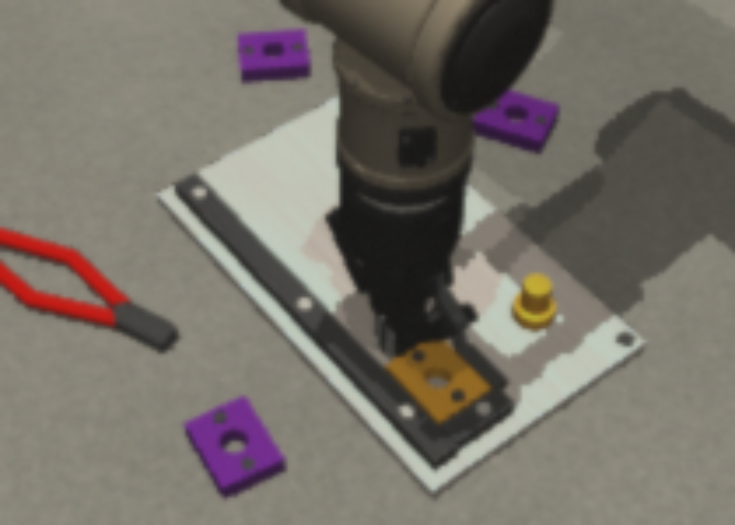

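>>> {"fn": "step_arm", "kwargs": {
  "deltas": [
    [[1,0,-0.5,0,0,0,0],[1,0,-1.5,-0.5,0,0,0],[1,-2,-2,-1,0,0,0],[1,-3,-2,-2,0,0,0],[1,-4,-1,-2,0,0,0],[1,-4,0,-2,0,0,0],[1,-4,0,-2,0,0,0],[1,-3,0,-1,0,0,0],[1,0,0,0,0,0,0],[1,0,0,0,0,0,0]]
  ]
}}

```text
time: 15.25
ee_pos: [0.5292, 0.0483, 0.2305]
tool_rot: [0.708, 0.012, 0.706, -0.011]
force: [-0.3, 0.2, -0.6]
opening: 0.0
```

```bash
cat > w.py <<'E'
import sys
from h import *
p,A=axes();print(p.round(4),toj(p))
q,q2=wristcam(sys.argv[1]);s=bot.state();print(s['time'],s['force'])
for a,b,c in spacer(q2): print(a,b,[toj(k/1000).round(1) for k in c])
u=proj(q2,[*fromj(28,100),.02]);c0,r0=int(u[0]),int(u[1]);c=cv2.cvtColor(q['frame'],cv2.COLOR_RGB2BGR)[max(0,r0-70):r0+70,max(0,c0-80):c0+80];cv2.imwrite(f'pics/{sys.argv[1]}c.png',cv2.resize(c,None,fx=4,fy=4))
E
python3 w.py w12
```

```text
[0.5292 0.0483 0.2305] [-74.67637864  -6.4234906 ]
15.3 [-0.24348741  0.02226724 -0.60294365]
1496 ((634.8232421875, 151.51541137695312), (54.547245025634766, 41.154762268066406), 88.16412353515625) [array([ 7. , 72.9]), array([48.2, 72.9]), array([ 48.2, 127.4]), array([  7. , 127.4])]
```

View pics/w12c.png

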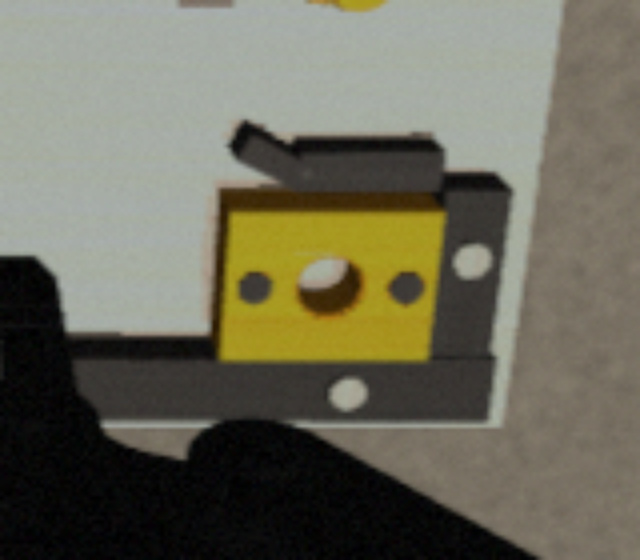

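View pics/w12.png

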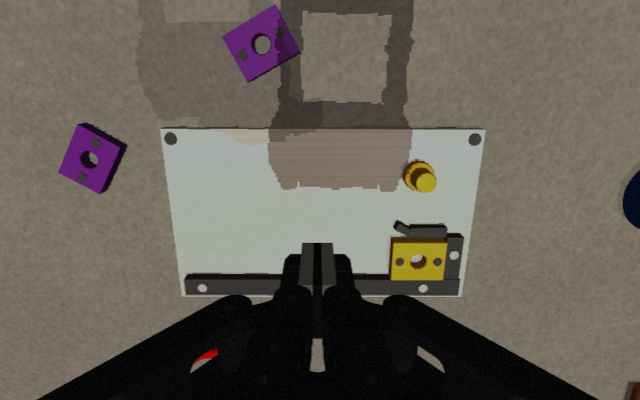

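```bash
python3 -c "
from rig import bot
print(bot.close_job())"
```

```text
the job is handed in; nothing more can be done
None
```

The spacer is home in the corner pocket, lying flat against the rail and the end stop. I handed the job in at about 15.3 s of the 42 s allowed.

- **Push to the rail:** I pushed the spacer with partly open fingertips until its long side met the rail at about 15 N. A wrist picture showed it flush, with about 0° of turn, well clear of the pocket.
- **Slide into the pocket:** I pushed its trailing end with the fingers shut and a slight bias towards the rail. It stopped against the end stop at about 15 N. I then drew the arm back clear.
- **Last check:** In the last wrist picture there is no visible gap at the rail or the stop. The spacer's measured top face spans jig x 7 to 48 mm and y 73 to 127 mm, about 2 mm under its real size on each side. Home would be x 6 to 50 and y 74 to 130.
- **Disagreement:** I read the end stop's inner face at y ≈ 128 mm, against the nominal 130. That matches a 1–2 mm offset in my estimate of the jig's position, and the stop force agrees with the spacer being home.
- **Bystanders:** The plug stands where it was in that picture. I never came near the cap or the jar, but I did not measure their positions again.

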